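# Free the slotted strap from its clamping board

### The job

Two steel straps are clamped on plywood boards. On the board that holds the strap with the slot in its front end, swing the hold-down bar up until it stands about upright and leave it up; then slide that strap straight out towards the front, flat on the board, until its whole length is clear of the two guide rails, and leave it lying on the front part of the board. Leave the other board's bar closed.

Things in the scene. Friction and masses are not known exactly. Their poses are not given: they have to be found in the camera images.
- jig: The fixed plywood board that holds the slotted strap, 280 x 110 x 18 mm. Origin: centre of its underside, z up, +x along it to the hinge end (away from the robot), -x = front. Guide rails 12 mm high stand on it from x = +30 to +100 mm, 40 mm apart inside, 60 over all. Bar's hinge axis: along y at x = +118, z = +60 mm. A like board with a plain strap stands to its left or right.
- bar (a joint): Hinge of that board's hold-down bar, rad: 0 = closed, level; 1.57 = upright; stop at 1.9, leaning back. Stiff: it stays where it is left; lifting takes 2 to 3 N at the grip. The steel bar, 12 mm wide, lies above the board's middle line (y = 0), in line with the hinge axis. A 7 mm pin below it, 55 mm from the axis, stands 4 mm deep in the strap's hole and locks it; out from 0.2 rad up.
- bar_grip (a point): Point in the middle of the bar's black rubber grip, 112 mm from the hinge axis: at bar angle a it lies at board x = 118 - 112 cos a, z = 60 + 112 sin a mm. The grip is 16 mm wide (along y), 18 mm thick and 40 mm long, free on both sides: it can be pinched across y from above and turns between the fingers.
- slotted_strap: Loose steel strap 150 x 36 x 10 mm, about 0.25 kg, with an open slot 14 wide, 35 long in its front end (the other strap's end is plain). Origin: centre of its underside; -x = slotted end, z up. It starts between the rails, origin at board x = about +13 mm, 92 mm of it in front of the rails, free to grip across its 36 mm width. Clear of the rails with its origin beyond board x = -45 mm.
- other_bar (a joint): Hinge of the hold-down bar of the other board, with the plain strap, rad: 0 = closed. To be left closed.

How it is judged:
By the outcome, as a careful person would: the job done as asked, in the order asked, and still so for the second after the job is handed in, with the robot touching nothing.
It also fails if it takes over 40 s, if anything falls off the work surface, if the arm or the gripper's body presses on something with over 40 N, if the wrist force passes 120 N, or if a joint passes its speed limit or range.

### The arm

A 7-joint arm with a two-finger parallel gripper is mounted at the origin on a cart in front of the work surface, level with it; the furniture and walls round the work are solid. World frame = base frame: x ahead of the robot, y to its left, z up, the work surface at z = 0. Lengths are in mm, angles in rad, forces in N, time in s.
With the tool pointing down it reaches from about 350 to 775 mm from the base axis. Payload 3.1 kg.
Tool frame: the origin (TCP) lies at the very end of the fingers, on their centre line; the grasp point (between the pads) lies 19 mm behind it; y points along the fingers, x is the direction in which the jaws open and shut, and the axes are right-handed (so a half turn about y gives the same grasp; the last joint's range is limited). The gripper opens to 85 mm and grips with 20 to 120 N. Pads are 22 mm wide; open, the fingers measure 114 mm over their backs; the gripper's body (76 mm by 85 mm) begins 54 mm behind the grasp point. The pads swing forward as they close: fully open they stand 13 mm farther back than shut.
Start: joints at [1.252, 0.311, 0.014, 1.512, -0.004, 1.319, -0.027], TCP at [150.336, -529.071, 231.304] pointing down, gripper open.
Joint ranges: [-2.7, 2.7], [-0.3, 1.91], [-1.27, 1.3], [0.12, 2.57], [-1.44, 4.58], [0.2, 2.03], [-3.05, 3.05]. Speed limits (rad/s): [2.79, 2.79, 3.14, 3.14, 3.14, 3.14, 3.14].

### API

Orientations are given as a unit quaternion [x, y, z, w].
In Python, from cell import bot, cams gives the robot as it stands.
- The arm moves only by the tool drive_tool, never from a script. Its argument "steps" is a list of rows, each a list of 3 entries, a list of its own where there are three numbers: the shift along the tool's x, y, z in m, then the turn, a rotation vector about the tool's x, y, z in degrees, then the gripper command: -1 is shut, 1 is fully open, values between are in proportion. In form: [[[tx, ty, tz], [wx, wy, wz], hand], ...]. A call has 1 to 20 rows; each row shifts and turns the commanded pose from where the row before left it, along the tool's axes as they then stand; what a row does not reach is not made up. A row lasts 1/8 s, in which the tool goes at most 62.5 mm and 10.7 degrees, less where a joint would pass 70% of its speed; a pose out of reach is approached as far as the arm can. A call is refused whole if a number of a shift passes 0.0625 or a number of a turn 10.7, either way. A call with a gripper value outside its range is refused whole. The fingers move at their own pace and stop on an object; "grip_force" is the grip in N (left out, the last holds). Time passes only in rows, so rows that do not move let the fingers close. It gives the time, the measured TCP pose, the force and the opening at its end, in the units of the state.
- bot.observe(): the state, without advancing time (a new reading comes with each control period).
- cams.capture(name): name is "scene" or "top"; returns (picture, depth): 400x640x3 uint8, red, green, blue; 400x640 float32, mm along the optical axis (not along the pixel's ray), 0 where there is no reading.
- cams.camera_model(name): a dict with "fx", "fy", "cx", "cy" (pixels), "k1" (the pictures are not rectified: a ray, as slopes to the right and down, at radius r is drawn at 1 + k1 r^2 times it, then the intrinsics apply), "origin" and "rotation" of the camera in the world. Camera axes: x right, y down, z forward; pixel columns grow to the right and rows downward; lengths in mm; the calibration is good to about 2 mm. A picture is of the moment at which its call begins. camera_model takes no time and is no camera call.
- bot.finish_job(): hands the job in, once; it reports no verdict.
The state is a dict: "time": time; "q": joint angles; "qvel": joint speeds; "tau": joint torques, N m; "eef_pos": TCP position; "orientation": TCP orientation; "ft_force": force on the tool from outside, world axes, zero at the start; "ft_torque": the same for the moment, N m; "width": finger opening in mm.
Only numpy, scipy, OpenCV 4.12 (cv2) and the standard library are available. Lean on these libraries where they do the work, as an engineer would, in place of code of your own. Each camera call takes 0.05 s, during which the arm holds its last target.

## Working session

There is one attempt and no reset: what is moved stays moved. The work goes in short steps, Python scripts to look and compute and a tool call to move; the robot and the scene stay as the last step left them, time stands still between calls to the robot, and variables do not carry over. Pictures are saved under pics/ and viewed, and the job is handed in when it is done.

Besides the shell and the picture viewer there is one more tool, called after ">>>" by a JSON object that holds its "op" and its "data". drive_tool: Moves the arm, as the interface text tells. Its arguments: {"type":"object","properties":{"steps":{"type":"array"},"grip_force":{"type":"number"}},"required":["steps"]}

```bash
ls; mkdir -p pics; python3 - <<'E'
from cell import bot,cams
import cv2,numpy as np
print(bot.observe())
for n in("scene","top"):
    p,d=cams.capture(n); cv2.imwrite(f"pics/{n}0.png",p[:,:,::-1]); np.savez(f"{n}0.npz",p=p,d=d); print(n,cams.camera_model(n))
E
```

```text
pics
{'time': 0.0, 'q': array([ 1.25226856,  0.31176803,  0.01401863,  1.51306358, -0.00440235,
        1.31917409, -0.02720028]), 'qvel': array([-5.05959915e-04,  3.51840268e-04,  2.45104620e-04,  2.36695215e-04,
       -3.70305285e-04,  2.25305820e-05,  4.79026922e-04]), 'tau': array([ 2.31137883e-04, -3.79916131e+01,  1.45804561e-01, -2.30589491e+01,
        1.19061818e-02,  1.36338334e-02, -1.61163848e-05]), 'eef_pos': array([ 150.11883516, -528.36376306,  230.19524002]), 'orientation': array([-0.56373662,  0.42691083, -0.42552381,  0.56469254]), 'ft_force': array([0.69112665, 0.23783897, 0.50160657]), 'ft_torque': array([-0.00520568, -0.02546702, -0.04839334]), 'width': 85.33316194589125}
scene {'fx': 413.6170913477538, 'fy': 413.6170913477538, 'cx': 327.14833807290756, 'cy': 203.6553494652826, 'k1': -0.07724959143840411, 'origin': array([  90.09233361, -433.07527683,  560.75286427]), 'rotation': array([ 0.81144439, -0.36495281,  0.19987273, -0.41038804])}
top {'fx': 411.811086166238, 'fy': 411.811086166238, 'cx': 320.54640764439966, 'cy': 201.94771522434078, 'k1': 0.015047732689845179, 'origin': array([541.08012506,  14.38979822, 923.86614034]), 'rotation': array([ 0.71441241, -0.6988836 ,  0.01908078, -0.02850518])}
```

View pics/scene0.png

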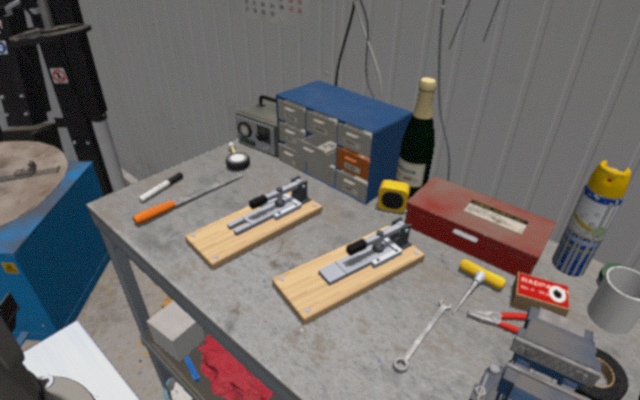

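View pics/top0.png

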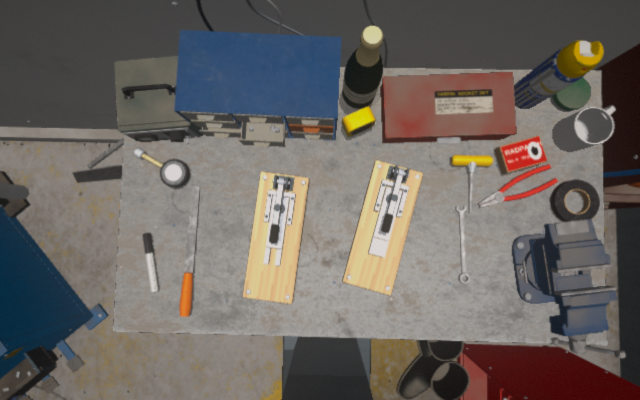

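The slotted strap is on the left board (top view, board about (245-308, 172-303), slot near (273,255)). The plain strap is on the right board. Next I'll measure the board corners and the grip.

```bash
cat > h.py <<'E'
import numpy as np,cv2
from scipy.spatial.transform import Rotation as R
from cell import bot,cams
def ray(n,uv):
    m=cams.camera_model(n)
    k=np.array([[m['fx'],0,m['cx']],[0,m['fy'],m['cy']],[0,0,1]])
    # solve distortion 1+k1 r^2
    p=cv2.undistortPoints(np.array(uv,float).reshape(-1,1,2),k,np.array([m['k1'],0,0,0.]),None,None,None).reshape(-1,2)
    d=np.c_[p,np.ones(len(p))]
    return np.array(m['origin']),R.from_quat(m['rotation']).apply(d)
def onplane(n,uv,z):
    o,d=ray(n,uv); return o+d*((z-o[2])/d[:,2])[:,None]
def bydepth(n,uv,dep):
    o,d=ray(n,uv); return o+d*np.asarray(dep)[:,None]
E
python3 - <<'E'
from h import *
for n in("top","scene"):
    f=np.load(n+"0.npz");p=f['p'];d=f['d']
    hsv=cv2.cvtColor(p,cv2.COLOR_RGB2HSV)
    m=cv2.inRange(hsv,(8,60,110),(28,200,255))
    c,_=cv2.findContours(m,cv2.RETR_EXTERNAL,cv2.CHAIN_APPROX_NONE)
    for q in c:
        if cv2.contourArea(q)<1500: continue
        pts=q.reshape(-1,2)
        print(n,cv2.contourArea(q),pts.min(0),pts.max(0))
        w=onplane(n,pts,18.)[:,:2].astype(np.float32)
        r=cv2.minAreaRect(w); print(r, cv2.boxPoints(r).round(1).tolist())
    # depth-based: top grip
im=cv2.imread("pics/top0.png")[150:315,230:430]; cv2.imwrite("pics/topz.png",cv2.resize(im,None,fx=3.6,fy=3.6,interpolation=cv2.INTER_CUBIC))
im=cv2.imread("pics/scene0.png")[165:325,180:430]; cv2.imwrite("pics/scz.png",cv2.resize(im,None,fx=3.2,fy=3.2,interpolation=cv2.INTER_CUBIC))
E
```

```text
top 1672.0 [371 339] [418 398]
((249.29434204101562, -138.8385467529297), (122.8306884765625, 100.39401245117188), 0.7283304929733276) [[187.1999969482422, -89.4000015258789], [188.5, -189.8000030517578], [311.29998779296875, -188.3000030517578], [310.1000061035156, -87.9000015258789]]
top 6233.5 [243 171] [308 303]
((523.995361328125, 123.12545013427734), (110.76297760009766, 279.81396484375), 83.59164428710938) [[378.79998779296875, 83.69999694824219], [656.7999877929688, 52.5], [669.2000122070312, 162.5], [391.1000061035156, 193.8000030517578]]
top 4176.0 [343 160] [422 295]
((551.1821899414062, -110.06059265136719), (110.41620635986328, 279.81341552734375), 75.6338882446289) [[402.0, -128.8000030517578], [673.0, -198.3000030517578], [700.4000244140625, -91.30000305175781], [429.29998779296875, -21.899999618530273]]
scene 4106.0 [272 231] [424 323]
((547.66455078125, -114.25411987304688), (118.56484985351562, 284.2362976074219), 76.61009979248047) [[395.70001220703125, -139.0], [672.2000122070312, -204.8000030517578], [699.5999755859375, -89.5], [423.1000061035156, -23.700000762939453]]
scene 2767.0 [185 200] [321 266]
((521.3726806640625, 117.69294738769531), (122.47022247314453, 282.63201904296875), 84.55857849121094) [[374.8999938964844, 70.0999984741211], [656.2000122070312, 43.29999923706055], [667.9000244140625, 165.3000030517578], [386.5, 192.10000610351562]]
```

View pics/topz.png

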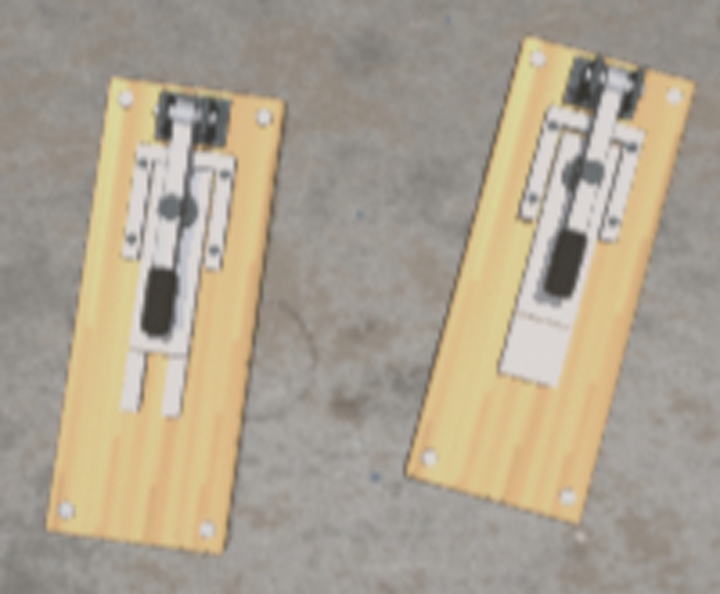

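View pics/scz.png

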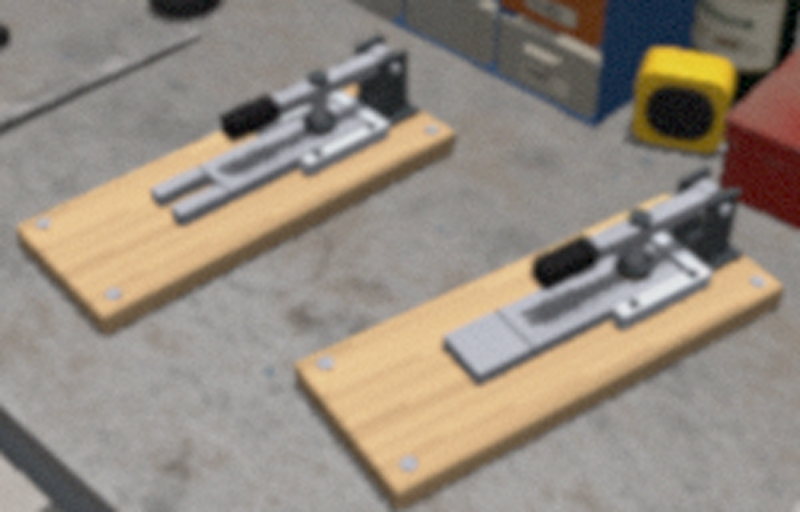

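```bash
python3 - <<'E'
from h import *
s=bot.observe()
M=R.from_quat(s['orientation']).as_matrix(); print(M.round(3))
u=np.array([278.05,-31.25,0]);u/=np.linalg.norm(u);v=np.array([-u[1],u[0],0]);c=np.array([524,123.1,0])
print('u',u)
for sg in(1,-1):
    T=np.c_[sg*v,[0,0,-1],-sg*u]; print(sg,R.from_matrix(M.T@T).as_rotvec(degrees=True))
f=np.load("top0.npz");p=f['p'];d=f['d']
# dark grip
hsv=cv2.cvtColor(p,cv2.COLOR_RGB2HSV)
def tob(P): return np.c_[(P-c)@u,(P-c)@v,P[:,2]]
for n,box in(("top",(262,215,285,255)),("scene",(245,188,275,212))):
    f=np.load(n+"0.npz");g=f['p'].max(2);x0,y0,x1,y1=box
    m=np.zeros_like(g);m[y0:y1,x0:x1]=(g[y0:y1,x0:x1]<60)
    k,l,st,ce=cv2.connectedComponentsWithStats(m);i=1+st[1:,4].argmax();print(n,st[i],ce[i])
    print(' board on z=65',tob(onplane(n,[ce[i]],65.)).round(1))
    vv,uu=np.where(l==i);dd=f['d'][vv,uu];ok=dd>0
    P=tob(bydepth(n,np.c_[uu,vv][ok],dd[ok]));print(' depth med',np.median(P,0).round(1),np.percentile(P[:,2],[5,95]))
# strap front end
vv,uu=np.mgrid[0:400,0:640];ok=d>0
f=np.load("top0.npz");d=f['d'];ok=d>0
W=bydepth("top",np.c_[uu[ok],vv[ok]],d[ok]);B=tob(W);
near=(B[:,0]>-60)&(B[:,0]<35)&(abs(B[:,1])<30)&(B[:,2]>24)&(B[:,2]<33)
print('strap pts',near.sum(),B[near].min(0),B[near].max(0),np.median(B[near][:,2]))
# obstacles
for lo,hi in((150,180),(180,200),(200,220),(220,260),(260,300)):
    q=(B[:,0]>lo)&(B[:,0]<hi)&(abs(B[:,1])<70);print('x',lo,'zmax',B[q][:,2].max() if q.any() else None)
# along path
a=s['eef_pos'][:2];b=(c+6*u)[:2];t=(b-a)/np.linalg.norm(b-a);L=np.linalg.norm(b-a)
al=(W[:,:2]-a)@t;ac=(W[:,:2]-a)@np.array([-t[1],t[0]])
for i in range(-100,int(L)+100,50):
    q=(al>i)&(al<i+50)&(abs(ac)<110);print(i,W[q][:,2].max().round() if q.any() else None,end=';')
E
```

```text
[[ 0.273 -0.001  0.962]
 [-0.962  0.002  0.273]
 [-0.002 -1.    -0.   ]]
u [ 0.99374347 -0.11168669  0.        ]
1 [-1.63424930e-01 -1.57723472e+02 -3.97931146e-02]
-1 [ 0.02854595 22.27644281 -0.11723436]Traceback (most recent call last):
  File "<stdin>", line 15, in <module>
ValueError: attempt to get argmax of an empty sequence
```

```bash
python3 - <<'E'
from h import *
s=bot.observe()
u=np.array([278.05,-31.25,0]);u/=np.linalg.norm(u);v=np.array([-u[1],u[0],0]);c=np.array([524,123.1,0])
def tob(P): return np.c_[(P-c)@u,(P-c)@v,P[:,2]]
for n,box in(("top",(262,215,285,255)),("scene",(245,188,275,212))):
    f=np.load(n+"0.npz");g=f['p'].max(2);x0,y0,x1,y1=box
    print(n,g[y0:y1,x0:x1].min())
    m=np.zeros_like(g);m[y0:y1,x0:x1]=(g[y0:y1,x0:x1]<90)
    k,l,st,ce=cv2.connectedComponentsWithStats(m)
    if k<2: continue
    i=1+st[1:,4].argmax();print(n,st[i],ce[i])
    print(' board on z=65',tob(onplane(n,[ce[i]],65.)).round(1))
    vv,uu=np.where(l==i);dd=f['d'][vv,uu];ok=dd>0
    P=tob(bydepth(n,np.c_[uu,vv][ok],dd[ok]));print(' depth med',np.median(P,0).round(1),np.percentile(P[:,2],[5,95]))
vv,uu=np.mgrid[0:400,0:640]
f=np.load("top0.npz");d=f['d'];ok=d>0
W=bydepth("top",np.c_[uu[ok],vv[ok]],d[ok]);B=tob(W);
near=(B[:,0]>-75)&(B[:,0]<-30)&(abs(B[:,1])<30)&(B[:,2]>24)&(B[:,2]<33)
print('strap pts',near.sum(),np.percentile(B[near],[2,98],axis=0).round(1),np.median(B[near],0))
for lo,hi in((140,160),(160,180),(180,200),(200,220),(220,260),(260,300)):
    q=(B[:,0]>lo)&(B[:,0]<hi)&(abs(B[:,1])<70);print('x',lo,'zmax',B[q][:,2].max() if q.any() else None)
a=s['eef_pos'][:2];b=(c+6*u)[:2];t=(b-a)/np.linalg.norm(b-a);L=np.linalg.norm(b-a)
al=(W[:,:2]-a)@t;ac=(W[:,:2]-a)@np.array([-t[1],t[0]])
for i in range(-100,int(L)+100,50):
    q=(al>i)&(al<i+50)&(abs(ac)<110);print(i,W[q][:,2].max().round() if q.any() else None,end=';')
E
```

```text
top 60
top [270 225   9  18 131] [273.93129771 233.40458015]
 board on z=65 [[ 7.2 -0.2 65. ]]
 depth med [ 7.3 -0.8 69.8] [62.77381571 72.3246827 ]
scene 10
scene [249 195  20  13 155] [257.86451613 201.29677419]
 board on z=65 [[ 5.9 -3.2 65. ]]
 depth med [ 4.8 -7.3 68.5] [58.48119193 72.34922102]
strap pts 145 [[-59.2 -16.5  25.1]
 [-30.7  18.7  30.8]] [-44.90947687   8.37309022  28.12490187]
x 140 zmax 17.302695447748874
x 160 zmax 105.96256806962981
x 180 zmax 118.46537400425655
x 200 zmax 187.45759989552687
x 220 zmax 190.0354999266042
x 260 zmax 190.1728900156903
-100 -280.0;-50 -277.0;0 -572.0;50 -572.0;100 3.0;150 4.0;200 5.0;250 6.0;300 5.0;350 5.0;400 6.0;450 22.0;500 32.0;550 34.0;600 22.0;650 23.0;700 73.0;750 74.0;800 71.0;850 21.0;
```

>>> {"op": "drive_tool", "data": {"steps": [[[0,0,0],[0,7.43,0],1],[[0,0,0],[0,7.43,0],1],[[0,0,0],[0,7.42,0],1],[[-0.0405,0,0.0179],[0,0,0],1],[[-0.0405,0,0.0179],[0,0,0],1],[[-0.0405,0,0.0179],[0,0,0],1],[[-0.0405,0,0.0179],[0,0,0],1],[[-0.0405,0,0.0179],[0,0,0],1],[[-0.0405,0,0.0179],[0,0,0],1],[[-0.0405,0,0.0179],[0,0,0],1],[[-0.0405,0,0.0179],[0,0,0],1],[[-0.0405,0,0.0179],[0,0,0],1],[[-0.0405,0,0.0179],[0,0,0],1],[[-0.0405,0,0.0179],[0,0,0],1],[[-0.0405,0,0.0179],[0,0,0],1],[[-0.0405,0,0.0179],[0,0,0],1],[[-0.0405,0,0.0179],[0,0,0],1],[[-0.0405,0,0.0179],[0,0,0],1],[[-0.0405,0,0.0179],[0,0,0],1],[[-0.0405,0,0.0179],[0,0,0],1]], "grip_force": 40}}

```text
time: 2.6
eef_pos: [530.1, 122.0, 230.7]
orientation: [-0.471, 0.527, -0.527, 0.471]
ft_force: [0.1, -0.0, 0.2]
width: 85.3
```

```bash
cat >> h.py <<'E'
u=np.array([278.05,-31.25,0]);u/=np.linalg.norm(u);v=np.array([-u[1],u[0],0]);c=np.array([524,123.1,0])
def tob(P): P=np.atleast_2d(P);return np.c_[(P-c)@u,(P-c)@v,P[:,2]]
def st():
    s=bot.observe();M=R.from_quat(s['orientation']).as_matrix();T=np.c_[-v,[0,0,-1],u]
    print('t',s['time'],'board',tob(s['eef_pos']).round(1),'rot err tool deg',R.from_matrix(M.T@T).as_rotvec(degrees=True).round(2),'F',s['ft_force'].round(1),'w',round(s['width'],1),'q',s['q'].round(2))
E
python3 - <<'E'
from h import *
st()
p,d=cams.capture("scene");cv2.imwrite("pics/s1.png",p[:,:,::-1]);p,d=cams.capture("top");cv2.imwrite("pics/t1.png",p[:,:,::-1])
E
```

```text
t 2.6 board [[  6.1  -0.5 230.7]] rot err tool deg [ 0.05 -0.03  0.04] F [ 0.1 -0.   0.2] w 85.3 q [ 0.17  0.35 -0.58  1.51  0.2   1.34 -2.11]
```

View pics/s1.png

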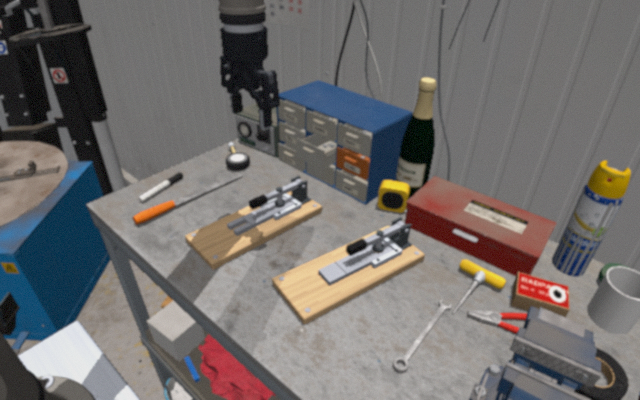

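The gripper is at (250,90) in the scene view, above the left board's grip. I'll descend and pinch.

>>> {"op": "drive_tool", "data": {"steps": [[[0,0.027,0],[0,0,0],1],[[0,0.027,0],[0,0,0],1],[[0,0.027,0],[0,0,0],1],[[0,0.027,0],[0,0,0],1],[[0,0.027,0],[0,0,0],1],[[0,0.027,0],[0,0,0],1],[[0,0.0155,0],[0,0,0],1],[[0,0.0105,0],[0,0,0],1],[[0,0,0],[0,0,0],-1],[[0,0,0],[0,0,0],-1],[[0,0,0],[0,0,0],-1],[[0,0,0],[0,0,0],-1],[[0,0,0],[0,0,0],-1],[[0,0,0],[0,0,0],-1],[[0,0,0],[0,0,0],-1],[[0,0,0],[0,0,0],-1]], "grip_force": 40}}

```text
time: 4.7
eef_pos: [530.3, 122.5, 43.8]
orientation: [-0.471, 0.527, -0.527, 0.472]
ft_force: [1.8, 5.2, 1.9]
width: 15.7
```

```bash
python3 - <<'E'
from h import *
st()
p,d=cams.capture("scene");cv2.imwrite("pics/s2.png",cv2.resize(p[100:280,160:340,::-1],None,fx=3,fy=3))
E
```

```text
t 4.7 board [[ 6.3  0.2 43.8]] rot err tool deg [-0.09  0.04 -0.12] F [1.8 5.2 1.9] w 15.7 q [ 0.13  0.54 -0.52  1.75  0.32  0.93 -2.21]
```

View pics/s2.png

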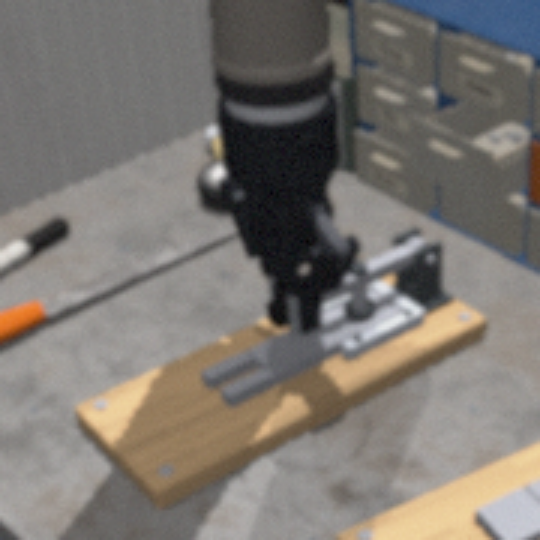

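Width is 15.7 mm, so the grip is held at the right height. Swinging the bar along its arc, first to 45°.

>>> {"op": "drive_tool", "data": {"steps": [[[0,-0.0098,0.0004],[0,0,0],-1],[[0,-0.0097,0.0013],[0,0,0],-1],[[0,-0.0095,0.0021],[0,0,0],-1],[[0,-0.0093,0.0029],[0,0,0],-1],[[0,-0.009,0.0037],[0,0,0],-1],[[0,-0.0087,0.0045],[0,0,0],-1],[[0,-0.0082,0.0053],[0,0,0],-1],[[0,-0.0078,0.006],[0,0,0],-1],[[0,-0.0072,0.0066],[0,0,0],-1]]}}

```text
time: 5.88
eef_pos: [559.7, 119.3, 119.7]
orientation: [-0.473, 0.529, -0.525, 0.47]
ft_force: [2.5, 7.4, -9.6]
width: 15.2
```

```bash
python3 - <<'E'
from h import *
st()
p,d=cams.capture("scene");cv2.imwrite("pics/s3.png",cv2.resize(p[100:280,160:340,::-1],None,fx=3,fy=3))
E
```

```text
t 5.875 board [[ 35.9   0.2 119.7]] rot err tool deg [ 0.39  0.07 -0.11] F [ 2.5  7.4 -9.6] w 15.2 q [ 0.15  0.5  -0.54  1.59  0.27  1.13 -2.14]
```

View pics/s3.png

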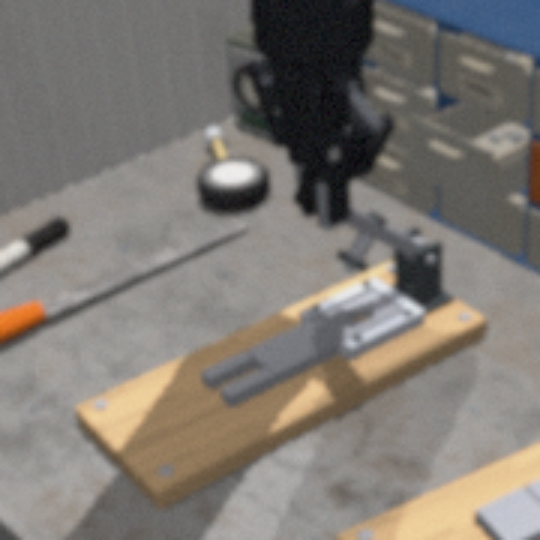

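The bar is following (at about 40° in the picture, pin out of the strap). Continuing to upright.

>>> {"op": "drive_tool", "data": {"steps": [[[0,-0.0066,0.0072],[0,0,0],-1],[[0,-0.006,0.0078],[0,0,0],-1],[[0,-0.0053,0.0082],[0,0,0],-1],[[0,-0.0045,0.0087],[0,0,0],-1],[[0,-0.0037,0.009],[0,0,0],-1],[[0,-0.0029,0.0093],[0,0,0],-1],[[0,-0.0021,0.0095],[0,0,0],-1],[[0,-0.0013,0.0097],[0,0,0],-1],[[0,-0.0004,0.0098],[0,0,0],-1],[[0,0,0.002],[0,0,0],-1],[[0,0,0],[0,0,0],-1],[[0,0,0],[0,0,0],-1]]}}

```text
time: 7.42
eef_pos: [638.4, 110.6, 153.3]
orientation: [-0.474, 0.53, -0.524, 0.469]
ft_force: [-3.3, 5.9, 0.4]
width: 15.2
```

```bash
python3 - <<'E'
from h import *
st()
p,d=cams.capture("scene");cv2.imwrite("pics/s4.png",cv2.resize(p[60:240,180:360,::-1],None,fx=3,fy=3))
E
```

```text
t 7.425 board [[115.1   0.3 153.3]] rot err tool deg [ 0.61  0.12 -0.03] F [-3.3  5.9  0.4] w 15.2 q [ 0.11  0.62 -0.52  1.31  0.3   1.3  -2.08]
```

View pics/s4.png

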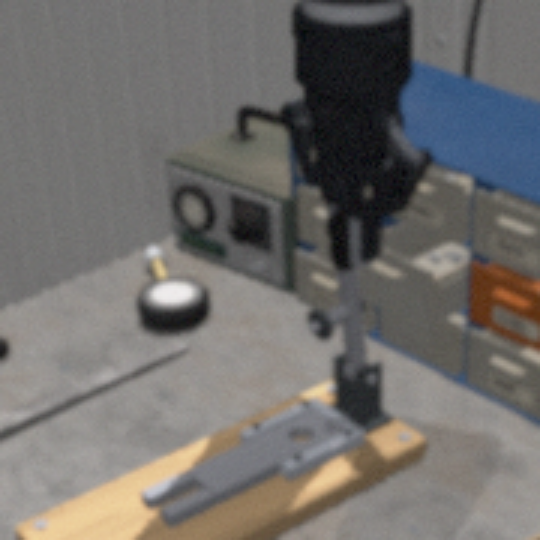

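The bar stands upright, its grip in the jaws at (350,230) in this crop. Releasing, rising clear and going back over the strap.

>>> {"op": "drive_tool", "data": {"steps": [[[0,0,0],[0,0,0],1],[[0,0,0],[0,0,0],1],[[0,0,0],[0,0,0],1],[[0,0,0],[0,0,0],1],[[0,0,0],[0,0,0],1],[[0,0,0],[0,0,0],1],[[0,-0.015,0],[0,0,0],1],[[0,-0.025,0],[0,0,0],1],[[0,-0.03,0],[0,0,0],1],[[0,0,0],[0,0,0],1],[[0,0,-0.025],[0,0,0],1],[[0,0,-0.03],[0,0,0],1],[[0,0,-0.03],[0,0,0],1],[[0,0,-0.03],[0,0,0],1],[[0,0,-0.01],[0,0,0],1],[[0,0,0],[0,0,0],1]]}}

```text
time: 9.48
eef_pos: [518.8, 122.3, 225.4]
orientation: [0.471, -0.527, 0.527, -0.471]
ft_force: [0.9, 1.0, 0.1]
width: 85.4
```

```bash
python3 - <<'E'
from h import *
st()
p,d=cams.capture("scene");cv2.imwrite("pics/s5.png",cv2.resize(p[60:240,180:360,::-1],None,fx=3,fy=3))
E
```

```text
t 9.475 board [[ -5.   -1.4 225.4]] rot err tool deg [-0.05  0.01  0.02] F [0.9 1.  0.1] w 85.4 q [ 0.18  0.33 -0.58  1.55  0.19  1.31 -2.11]
```

View pics/s5.png

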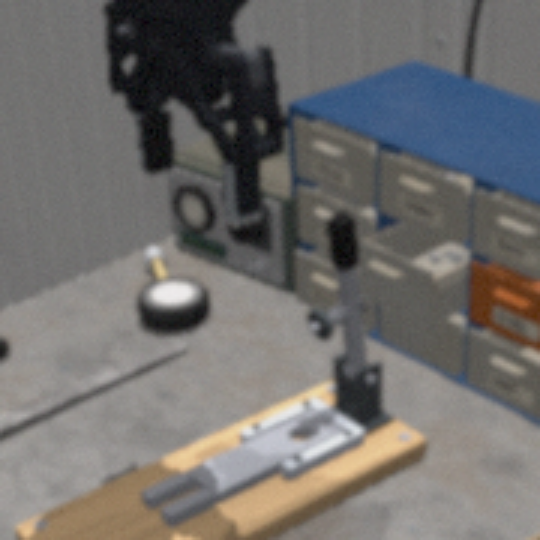

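Bar stays upright at (343,290) by itself. Strap free. Descending over it.

>>> {"op": "drive_tool", "data": {"steps": [[[-0.0015,0.03,-0.002],[0,0,0],1],[[0,0.03,0],[0,0,0],1],[[0,0.03,0],[0,0,0],1],[[0,0.03,0],[0,0,0],1],[[0,0.03,0],[0,0,0],1],[[0,0.025,0],[0,0,0],1],[[0,0.018,0],[0,0,0],1],[[0,0.01,0],[0,0,0],1],[[0,0,0],[0,0,0],1],[[0,0,0],[0,0,0],1]]}}

```text
time: 10.78
eef_pos: [517.9, 124.4, 23.1]
orientation: [0.471, -0.527, 0.528, -0.472]
ft_force: [-0.3, -0.2, -0.0]
width: 85.4
```

```bash
python3 - <<'E'
from h import *
st()
p,d=cams.capture("scene");cv2.imwrite("pics/s6.png",cv2.resize(p[120:280,170:350,::-1],None,fx=3.5,fy=3.5))
E
```

```text
t 10.775 board [[-6.2  0.6 23.1]] rot err tool deg [-0.11 -0.01 -0.04] F [-0.3 -0.2 -0. ] w 85.4 q [ 0.11  0.54 -0.51  1.8   0.34  0.88 -2.23]
```

View pics/s6.png

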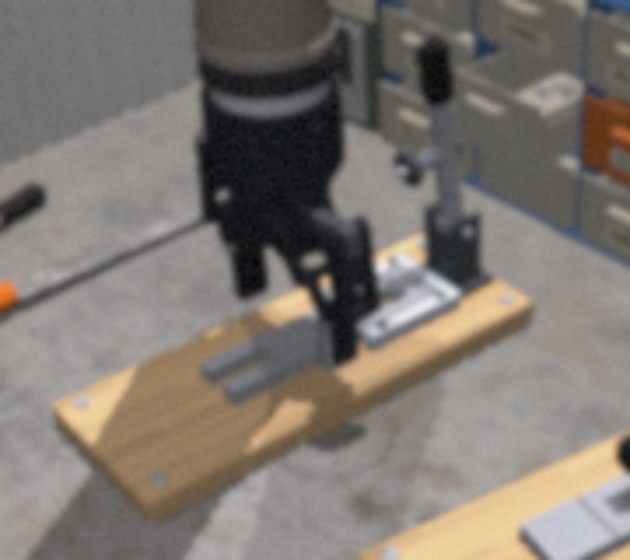

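>>> {"op": "drive_tool", "data": {"steps": [[[0,0.0025,0],[0,0,0],-1],[[0,0,0],[0,0,0],-1],[[0,0,0],[0,0,0],-1],[[0,0,0],[0,0,0],-1],[[0,0,0],[0,0,0],-1],[[0,0,0],[0,0,0],-1]], "grip_force": 50}}

```text
time: 11.58
eef_pos: [517.2, 124.3, 20.2]
orientation: [0.471, -0.527, 0.527, -0.471]
ft_force: [-2.0, 0.8, 4.7]
width: 34.2
```

```bash
python3 - <<'E'
from h import *
st()
p,d=cams.capture("scene");cv2.imwrite("pics/s7.png",cv2.resize(p[120:280,170:350,::-1],None,fx=3.5,fy=3.5))
E
```

```text
t 11.575 board [[-6.9  0.4 20.2]] rot err tool deg [-0.04 -0.   -0.02] F [-2.   0.8  4.7] w 34.2 q [ 0.11  0.55 -0.51  1.81  0.34  0.87 -2.24]
```

View pics/s7.png

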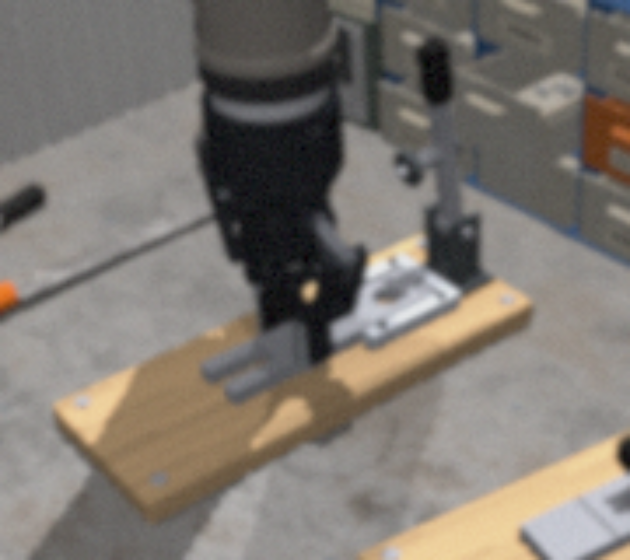

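Strap gripped at 34 mm. Pulling it straight towards the front.

>>> {"op": "drive_tool", "data": {"steps": [[[0,0,-0.003],[0,0,0],-1],[[0,0,-0.005],[0,0,0],-1],[[0,0,-0.006],[0,0,0],-1],[[0,0,-0.006],[0,0,0],-1],[[0,0,-0.006],[0,0,0],-1],[[0,0,-0.006],[0,0,0],-1],[[0,0,0],[0,0,0],-1]]}}

```text
time: 12.5
eef_pos: [484.7, 127.9, 20.2]
orientation: [0.471, -0.527, 0.527, -0.471]
ft_force: [1.6, -1.3, 6.7]
width: 33.9
```

```bash
python3 - <<'E'
from h import *
st()
p,d=cams.capture("scene");cv2.imwrite("pics/s8.png",cv2.resize(p[120:280,170:350,::-1],None,fx=3.5,fy=3.5))
E
```

```text
t 12.5 board [[-39.6   0.4  20.2]] rot err tool deg [-0.01  0.02  0.  ] F [ 1.6 -1.3  6.7] w 33.9 q [ 0.11  0.5  -0.52  1.89  0.33  0.84 -2.26]
```

View pics/s8.png

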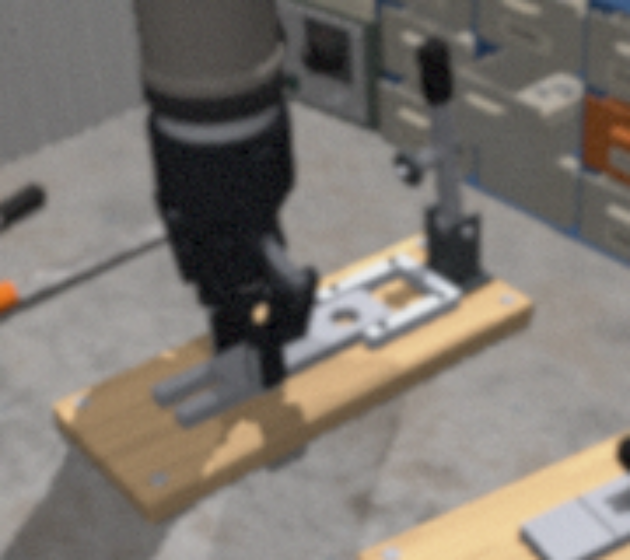

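The strap follows (hole now at (345,315) in the crop). Finishing the pull, about 38 mm more.

>>> {"op": "drive_tool", "data": {"steps": [[[0,0,-0.005],[0,0,0],-1],[[0,0,-0.006],[0,0,0],-1],[[0,0,-0.006],[0,0,0],-1],[[0,0,-0.006],[0,0,0],-1],[[0,0,-0.006],[0,0,0],-1],[[0,0,-0.005],[0,0,0],-1],[[0,0,-0.005],[0,0,0],-1],[[0,0,0],[0,0,0],-1],[[0,0,0],[0,0,0],-1]]}}

```text
time: 13.68
eef_pos: [446.2, 132.2, 20.2]
orientation: [0.471, -0.527, 0.527, -0.471]
ft_force: [3.7, -0.8, 6.5]
width: 34.0
```

```bash
python3 - <<'E'
from h import *
st()
p,d=cams.capture("scene");cv2.imwrite("pics/s9.png",cv2.resize(p[120:280,170:350,::-1],None,fx=3.5,fy=3.5))
E
```

```text
t 13.675 board [[-78.4   0.4  20.2]] rot err tool deg [-0.01  0.01 -0.  ] F [ 3.7 -0.8  6.5] w 34.0 q [ 0.11  0.44 -0.54  1.98  0.31  0.8  -2.29]
```

View pics/s9.png

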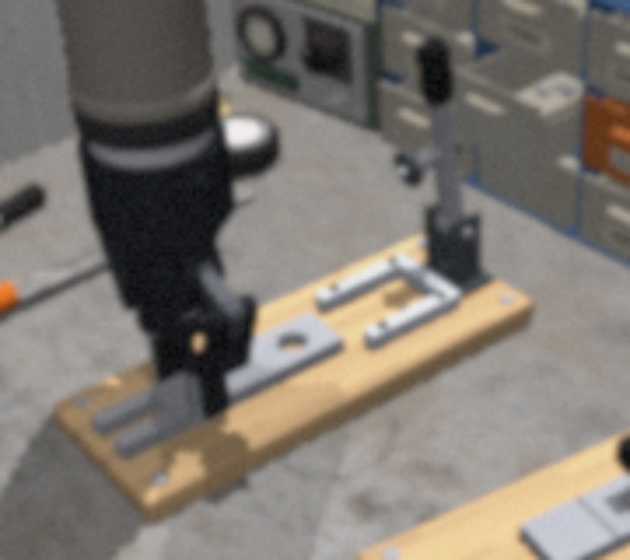

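Clear of the rails. Release and rise.

>>> {"op": "drive_tool", "data": {"steps": [[[0,0,0],[0,0,0],1],[[0,0,0],[0,0,0],1],[[0,0,0],[0,0,0],1],[[0,0,0],[0,0,0],1],[[0,0,0],[0,0,0],1],[[0,0,0],[0,0,0],1],[[0,-0.01,0],[0,0,0],1],[[0,-0.025,0],[0,0,0],1],[[0,-0.03,0],[0,0,0],1],[[0,-0.03,0],[0,0,0],1],[[0,-0.03,0],[0,0,0],1],[[0,-0.03,0],[0,0,0],1],[[0.03,-0.02,0],[0,0,0],1],[[0.04,0,0],[0,0,0],1],[[0.04,0,0],[0,0,0],1],[[0.03,0,0],[0,0,0],1],[[0,0,0],[0,0,0],1],[[0,0,0],[0,0,0],1]]}}

```text
time: 15.98
eef_pos: [430.9, -5.9, 195.3]
orientation: [-0.471, 0.527, -0.527, 0.472]
ft_force: [-0.1, 1.0, -0.6]
width: 85.4
```

```bash
python3 - <<'E'
from h import *
st()
p,d=cams.capture("scene");cv2.imwrite("pics/s10.png",p[:,:,::-1])
p,d=cams.capture("top");cv2.imwrite("pics/t10.png",cv2.resize(p[140:320,220:440,::-1],None,fx=3.2,fy=3.2))
vv,uu=np.mgrid[0:400,0:640];ok=d>0
B=tob(bydepth("top",np.c_[uu[ok],vv[ok]],d[ok]))
q=(B[:,2]>24)&(B[:,2]<34)&(abs(B[:,1])<35)&(B[:,0]<28)&(B[:,0]>-150)
print(q.sum(),np.percentile(B[q],[1,50,99],axis=0).round(1))
E
```

```text
t 15.975 board [[ -78.1 -138.6  195.3]] rot err tool deg [-0.04  0.06 -0.05] F [-0.1  1.  -0.6] w 85.4 q [ 0.45  0.12 -0.52  1.86  0.07  1.18 -1.77]
1021 [[-131.1  -16.9   24.8]
 [ -54.6    1.    28.1]
 [  17.1   18.9   31.9]]
```

View pics/s10.png

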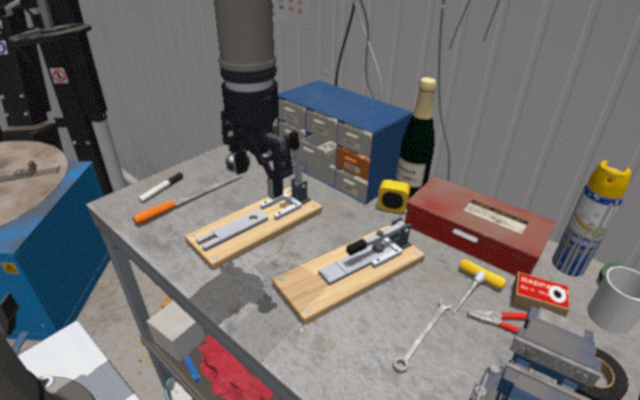

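View pics/t10.png

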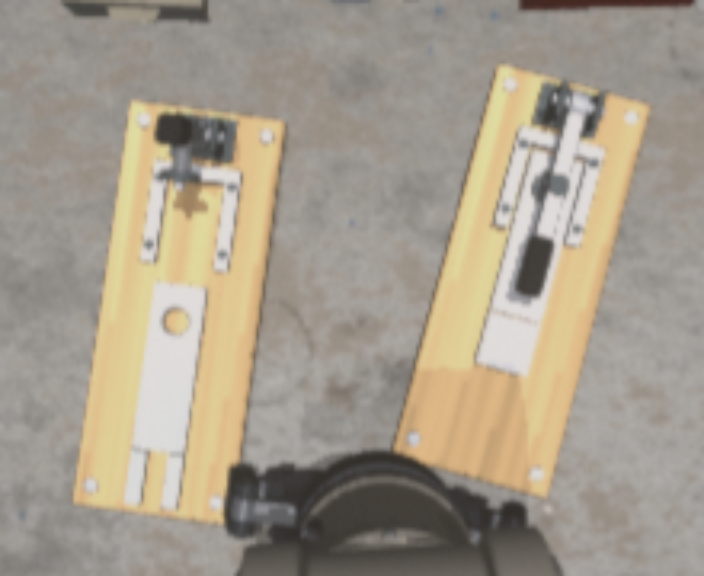

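The top view shows the strap flat on the left board (strap spans (125-205, 285-510)), in front of the rails. That board's bar is end-on at (175,130) and the right bar is still closed. Handing in.

```bash
python3 - <<'E'
from cell import bot
print(bot.finish_job())
E
```

```text
the job is handed in; nothing more can be done
None
```

The job is done and handed in at about 16 s on the robot's clock. I swung the bar on the left board (the slotted strap) up and released it. Then I gripped the strap across its width, pulled it about 71 mm straight to the front, let go, and moved the arm clear.

Last checks:
- **Strap position:** it spans about board x -131 to +17 mm, so its origin is near -57 mm, past the -45 mm limit. The rails start at +30 mm.
- **Strap lying flat:** its top is at z = 28 mm, as it must be when flat on the board, and it is within about 1 mm of the middle line.
- **Bars:** the left bar stayed upright by itself, at about 1.54 rad from the tool position. The other bar is still closed.
- **Forces:** the wrist force was at most about 12 N at the end of any move. The gripper was open and touching nothing at hand-in.
- **Small disagreement:** the gripper read 34 mm on the 36 mm strap, and 15 to 16 mm on the 16 mm grip. I put this down to the fingers giving slightly, because the strap followed without slipping.

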